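Lock the beaker in the washing stand and brush it out

ROBOT

A 7-joint arm with a two-finger parallel gripper is mounted at the origin on the work surface. World frame = base frame: x ahead of the robot, y to its left, z up, the work surface at z = 0. Lengths are in m, angles in degrees, forces in N, time in s.
With the tool pointing down it reaches from about 0.425 to 1.025 m from the base axis. Payload 9.4 kg.
Tool frame: the origin (TCP) lies midway between the tips of the shut fingers; the grasp point (between the pads) lies env.grip_depth behind it (env.grip_depth is the distance from the TCP to the grasp point, in m); z points along the fingers, y is the line along which they close (so a half turn about z gives the same grasp; the last joint's range is limited). The gripper opens to 85 mm and grips with 20 to 120 N. Pads are 22 mm wide; open, the fingers measure 114 mm over their backs; the gripper's body (76 mm by 85 mm) begins 54 mm behind the grasp point. The pads swing forward as they close: fully open they stand 13 mm farther back than shut.
Start: joints at [-68.623, 34.337, -0.143, 91.639, 0.103, 54.024, -4.572], TCP at [0.315, 0.653, 0.231] pointing down, gripper open.
Joint ranges: [-147.43, 147.43], [-19.82, 112.94], [-74.19, 73.91], [6.32, 146.72], [-59.91, 239.91], [6.04, 106.73], [-150.56, 150.56]. Speed limits (degrees/s): [127.2, 127.2, 172.46, 172.46, 180, 180, 180].

INTERFACE

Orientations are given as [roll, pitch, yaw] about the fixed x, y, z axes, in that order (R = Rz(yaw) Ry(pitch) Rx(roll)).
In Python, from plant import get_state, eyes, ticket, env gives the robot as it stands.
- The arm moves only by the shell command python3 -m crank 'ROWS' [FORCE]. ROWS is JSON, a list of rows, each a list of 3 entries, a list of its own where there are three numbers: the shift along the tool's x, y, z in m, then the turn about the tool's z in rad, then the opening, from 0 (shut) to 1 (fully open). In form: [[[tx, ty, tz], spin, hand], ...]. A call has 1 to 20 rows; each row shifts and turns the commanded pose from where the row before left it, along the tool's axes as they then stand; what a row does not reach is not made up. A row lasts 1/12 s, in which the tool goes at most 41.7 mm and 7.16 degrees, less where a joint would pass 70% of its speed; a pose out of reach is approached as far as the arm can. A call with a gripper value outside its range is refused whole. The fingers move at their own pace and stop on an object; FORCE is the grip in N (left out, the last holds). Time passes only in rows, so rows that do not move let the fingers close. It gives the time, the measured TCP pose, the force, the opening and the grip force at its end, in the units of the state.
- get_state(): the state, without advancing time (a new reading comes with each control period).
- eyes.camera(name): name is "scene" or "top"; returns (picture, depth): 400x640x3 uint8, red, green, blue; 400x640 float32, m along the optical axis (not along the pixel's ray), 0 where there is no reading.
- eyes.camera_params(name): a dict with "mtx" (3x3 intrinsics, pixels), "distortion" ([k1, k2, p1, p2, k3] as OpenCV has them; the pictures are not rectified), "R" (3x3) and "t" (3): a world point X has camera coordinates R X + t. Camera axes: x right, y down, z forward; pixel columns grow to the right and rows downward; lengths in m; the calibration is good to about 2 mm. A picture is of the moment at which its call begins. camera_params takes no time and is no camera call.
- ticket.hand_in(): hands the job in; it is judged then, once.
The state is a dict: "clock": time; "joint_positions": joint angles; "qd": joint speeds; "joint_torque": joint torques, N m; "ee_pos": TCP position; "ee_rot": TCP orientation; "ft_force": force on the tool from outside, world axes, zero at the start; "ft_torque": the same for the moment, N m; "width": finger opening in m; "gripper_force": force on a finger pad.
Only numpy, scipy, OpenCV 4.12 (cv2) and the standard library are available. Lean on these libraries where they do the work, as an engineer would, in place of code of your own. Each camera call takes 0.05 s, during which the arm holds its last target. There are 200 camera calls.

TASK

Clamp the glass beaker in the blue washing stand by sliding the red grip all the way to its end stop at the beaker. Then take the brush from its holder and scrub inside the beaker with two up-and-down strokes: down to the bottom, up to about half the beaker's height, down, up again and down to the bottom once more. Leave the brush standing in the beaker with the clamp fully home, and do not knock over or push aside the beaker or the other things on the bench.

Things in the scene. Friction and masses are not known exactly. Their poses are not given: they have to be found in the camera images.
- stand: Blue washing stand, a plate 260 x 120 x 14 mm fixed to the bench. Origin on the bench; the plate reaches from -150 to +110 mm along its own x, +-60 mm along its y. The beaker's nest is at x = +60 mm: four steel posts 26 mm high around the beaker. The clamp slide runs along x in the other half.
- nest (a point): Centre of the beaker's nest, on the top face of the stand's plate (14 mm above the bench).
- lock (a joint): Clamp slide, in m: 0 = fully open (grip farthest from the beaker), 0.060 = fully home against its end stop, clamp pads about 1.5 mm from the beaker. Grows as the grip moves along the stand's +x, towards the beaker. It starts at 0 to 0.015. Sliding friction about 3 N; it stays where it is left.
- lock_grip (a point): Top centre of the red grip: a block 22 mm along the stand's x, 24 mm along its y, 42 mm tall, top 64.5 mm above the bench. It stands on an aluminium carriage 44 x 46 mm, top 22.5 mm above the bench. A bar and black pads ahead of it (to 89 mm towards the beaker, under 40 mm above the bench) move with it. Fully home, the grip is 120 mm from the beaker, centre to centre. Axes as the stand's.
- beaker: Loose glass beaker with a white rim, standing in the nest: outside diameter 76 mm, inside 68 mm, 100 mm high, floor 5 mm thick, 0.15 to 0.3 kg. Origin at the centre of its underside, z along its axis; rim 114 mm above the bench.
- beaker_floor (a point): Centre of the beaker's inner floor, z up its axis; the rim lies 95 mm above this point.
- brush: Loose bottle brush, 200 mm long, standing upright in the holder, head down. Stiff yellow and white head 30 mm thick (0 to 70 mm from the lower end), thin steel shank 8 mm thick (70 to 135 mm), green handle 18 mm thick (135 to 200 mm). Origin at the centre of the lower end, z along the brush towards the handle. 60 to 105 g.
- brush_tip (a point): Centre of the lower end of the brush head (same point as the brush's origin).
- brush_grip (a point): Middle of the green handle, on the brush's axis, 170 mm from the lower end.
- holder: Grey brush holder fixed to the bench: an upright round sleeve, 48 mm outside and 40 mm inside diameter, 60 mm high, with its floor 8 mm above the bench, on a dark disc 90 mm across and 6 mm thick. Origin on the bench at its axis.
- meter: Bystander: black handheld meter lying flat, 150 x 75 x 30 mm, long along its x; origin at the centre of its underside.
- pencil_cup: Bystander: white plastic cup with pencils, 72 mm across the rim, 90 mm high (pencils to 145 mm); origin at the centre of its underside.
- fitting: Bystander: brass pipe fitting standing on the bench, 40 mm across, 48 mm high; origin at the centre of its underside.
Things that resemble listed ones, but are neither listed nor needed, are in the scene too. What is shaped like the beaker but orange is not meant.

How it is judged:
By the outcome, as a careful person would: the job done as asked, in the order asked, and still so for the second after the job is handed in, with the robot touching nothing.
It also fails if it takes over 62 s, if anything falls off the work surface, if the arm or the gripper's body presses on something with over 40 N, if the wrist force passes 120 N, or if a joint passes its speed limit or range.

## Working session

There is one attempt and no reset: what is moved stays moved. The work goes in short steps, Python scripts to look and compute and a shell command to move; the robot and the scene stay as the last step left them, time stands still between calls to the robot, and variables do not carry over. Pictures are saved under pics/ and viewed, at most 10 in all, crops included, and the job is handed in when it is done.

```bash
mkdir -p pics
cat > h.py <<'E'
import numpy as np, cv2
from plant import get_state, eyes, ticket, env
from scipy.spatial.transform import Rotation as Ro
def shot(n):
    im,d=eyes.camera(n); return im,d,eyes.camera_params(n)
def ray(P,uv):
    K=np.array(P["mtx"]);D=np.array(P["distortion"]);R=np.array(P["R"]);t=np.array(P["t"])
    n=cv2.undistortPoints(np.array([[uv]],float),K,D)[0,0]
    return -R.T@t, R.T@np.array([n[0],n[1],1.])
def onz(P,uv,z):
    o,d=ray(P,uv); return o+d*(z-o[2])/d[2]
def cloud(P,depth):
    h,w=depth.shape
    K=np.array(P["mtx"]);D=np.array(P["distortion"]);R=np.array(P["R"]);t=np.array(P["t"])
    g=np.stack(np.meshgrid(np.arange(w),np.arange(h)),-1).reshape(-1,1,2).astype(float)
    n=cv2.undistortPoints(g,K,D)[:,0]
    c=np.c_[n,np.ones(len(n))]*depth.reshape(-1,1)
    return ((c-t)@R).reshape(h,w,3)
def save(name,im,s=1):
    cv2.imwrite("pics/"+name,cv2.resize(cv2.cvtColor(im,cv2.COLOR_RGB2BGR),None,fx=s,fy=s,interpolation=cv2.INTER_CUBIC))
def px(P,X):
    return cv2.projectPoints(np.array([X],float),cv2.Rodrigues(np.array(P["R"]))[0],np.array(P["t"]),np.array(P["mtx"]),np.array(P["distortion"]))[0][0,0]
E
python3 - <<'E'
from h import *
for n in("top","scene"):
    im,d,P=shot(n); save(n+"0.png",im,1.25); np.savez(n+"0.npz",im=im,d=d)
    print(n,-np.array(P["R"]).T@P["t"], np.array(P["R"])[2])
s=get_state();print(s,env.grip_depth)
E
```

```text
top [0.36731793 0.02778142 1.22441062] [ 0.17507922 -0.00570095 -0.98453784]
scene [ 1.08767481 -0.60914255  0.6771031 ] [-0.55248336  0.62902576 -0.54689004]
{'clock': 0.1, 'joint_positions': array([-68.62269599,  34.37951974,  -0.14323511,  91.67559099,
         0.10144805,  54.02396462,  -4.57068981]), 'qd': array([-0.00935771, -0.12355518, -0.04961124, -0.23388188, -0.05251852,
        0.08108207, -0.06406669]), 'joint_torque': array([ 4.49040555e-03, -7.77985883e+01,  1.56936206e+00, -2.58621275e+01,
        1.25715381e-02,  5.51348363e-03, -3.47340358e-05]), 'ee_pos': array([0.3150709 , 0.65249976, 0.23051386]), 'ee_rot': array([-1.79921391e+02,  7.42298365e-03,  1.54229933e+02]), 'ft_force': array([-0.19946697, -0.25833286,  0.63854323]), 'ft_torque': array([0.03106911, 0.02736475, 0.02718743]), 'gripper_force': 0.0, 'width': 0.08531839427191608} 0.0187
```

View pics/top0.png

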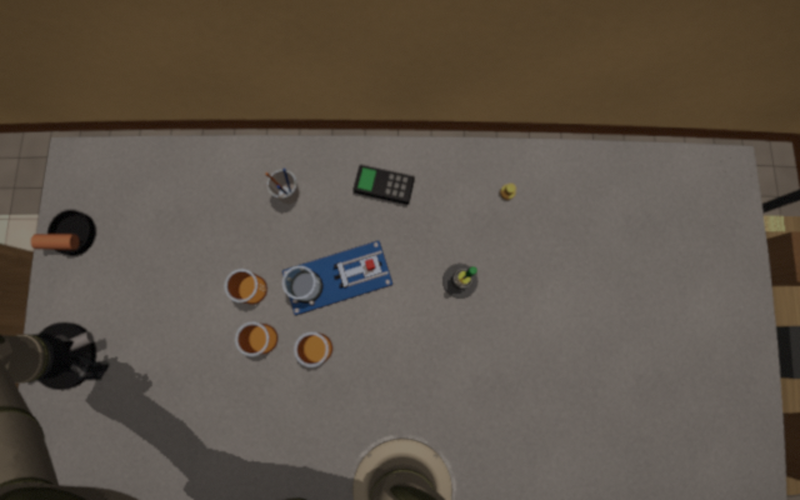

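View pics/scene0.png

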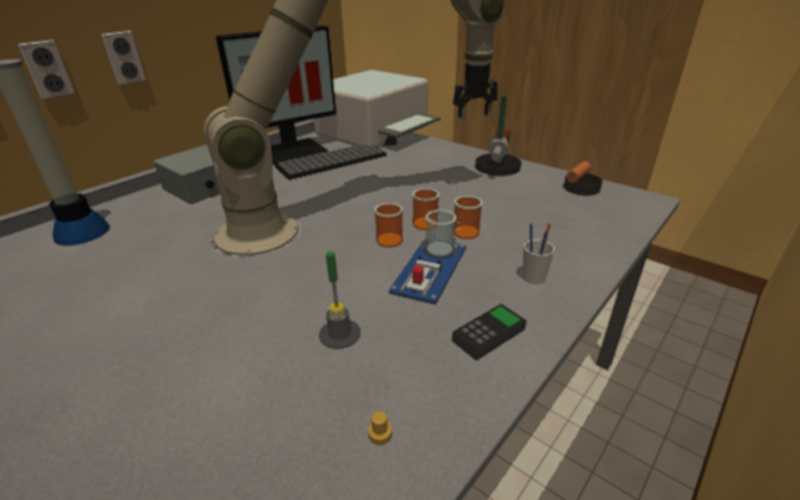

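The top view, in 800x500 pixels, shows:
- **Beaker:** the clear glass one is at (301,285). The three orange lookalikes are at (245,287), (257,339) and (313,350).
- **Red grip:** at (370,265) on the blue stand.
- **Brush:** green handle in the grey holder at (470,274). In the scene view its handle is at (332,266). Lookalikes are the green-handled item behind the gripper at scene (502,115) and the orange-handled item at scene (578,172), top (55,242).

I choose the clear beaker in the blue stand and the brush with the yellow head in the grey sleeve. Next I measure them and check with one crop.

Run:
```python
from h import *
A={}
for n in("top","scene"):
    f=np.load(n+"0.npz");im,d=f["im"],f["d"];P=eyes.camera_params(n);C=cloud(P,d);A[n]=(im,d,P,C)
    h=cv2.cvtColor(im,cv2.COLOR_RGB2HSV);H,S,V=[h[...,i].astype(int) for i in range(3)]
    M=dict(red=((H<6)|(H>174))&(S>150)&(V>90),blue=(H>100)&(H<125)&(S>130)&(V>50),green=(H>50)&(H<85)&(S>120)&(V>30),yellow=(H>22)&(H<34)&(S>120)&(V>100))
    for k,m in M.items():
        nn,l,st,ce=cv2.connectedComponentsWithStats(m.astype(np.uint8))
        for i in range(1,nn):
            if st[i,4]<12: continue
            p=C[(l==i)&(d>0)]
            if len(p)==0: continue
            print(n,k,st[i],ce[i].round(1),np.median(p,0).round(3),p.min(0).round(3),p.max(0).round(3))
            if k=="blue" and st[i,4]>500:
                ys,xs=np.nonzero(l==i);W=np.array([onz(P,(x,y),.014)[:2] for x,y in zip(xs,ys)]).astype(np.float32)
                r=cv2.minAreaRect(W);print("  rect",r,cv2.boxPoints(r).round(4).tolist())
im=A["top"][0];a=cv2.resize(im[170:270,210:400],None,fx=4,fy=4,interpolation=cv2.INTER_CUBIC)
save("crop1.png",a)
```

```text
top red [293 208   6   8  35] [295.5 211.6] [0.535 0.086 0.063] [0.527 0.077 0.058] [0.547 0.092 0.07 ]
top blue [ 234  195   78   55 1228] [271.4 223.2] [0.498 0.174 0.013] [0.424 0.038 0.004] [0.597 0.278 0.04 ]
  rect ((0.5107012391090393, 0.16815117001533508), (0.11454373598098755, 0.2521301209926605), 18.031299591064453) [[0.4171999990940094, 0.2703000009059906], [0.4952999949455261, 0.030500000342726707], [0.604200005531311, 0.06599999964237213], [0.5260999798774719, 0.3057999908924103]]
top blue [303 204   7  13  49] [305.8 210. ] [0.549 0.054 0.013] [0.53  0.044 0.005] [0.569 0.064 0.019]
top blue [276 210  12   5  30] [281.2 212. ] [0.542 0.133 0.014] [0.536 0.114 0.008] [0.548 0.149 0.017]
top blue [279 220  12   5  32] [284.2 222. ] [0.51  0.122 0.013] [0.504 0.104 0.008] [0.517 0.138 0.019]
top green [287 135  14  17 178] [293.3 142.9] [0.765 0.098 0.03 ] [0.737 0.076 0.024] [0.793 0.117 0.036]
top green [373 214   8   7  35] [376.7 217. ] [ 0.503 -0.139  0.206] [ 0.499 -0.147  0.154] [ 0.511 -0.134  0.212]
top yellow [402 148  10  11  55] [407.6 151.4] [ 0.738 -0.27   0.
[... 648 characters left out ...]
999823570251, -0.23019999265670776]]
scene blue [313 198  37  36 195] [329.  213.8] [0.48  0.138 0.012] [0.438 0.031 0.009] [0.519 0.224 0.016]
scene blue [340 198  31  42 329] [354.8 219.1] [0.561 0.165 0.012] [0.521 0.059 0.008] [0.6   0.288 0.016]
scene blue [323 232  15   7  51] [329.9 234.7] [0.55  0.053 0.012] [0.529 0.042 0.009] [0.575 0.065 0.016]
scene green [262 202   5   4  19] [263.9 203.4] [ 0.51  -0.146  0.206] [ 0.504 -0.151  0.203] [ 0.516 -0.138  0.207]
scene green [392 245  24  16 196] [403.6 252.7] [0.764 0.099 0.029] [0.734 0.077 0.025] [0.794 0.123 0.032]
scene yellow [264 242  11   7  61] [268.9 245.3] [ 0.51  -0.144  0.076] [ 0.416 -0.157 -0.002] [ 0.522 -0.077  0.088]
```

View pics/crop1.png

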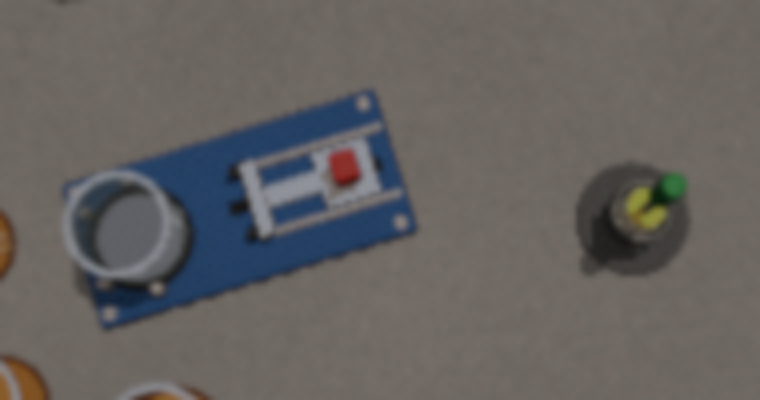

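The crop confirms the choice: clear beaker at crop (120,225), red grip at (345,167), brush with yellow head and green handle at (670,187). Plate size, grip height (0.063) and handle-top height (0.206) match the description. Next I measure the remaining positions and the shifts.

```bash
cat >> h.py <<'E'
def toward(X,yaw=None):
    s=get_state();R=Ro.from_euler("xyz",s["ee_rot"],degrees=True).as_matrix()
    print("tcp",s["ee_pos"].round(4),"rot",s["ee_rot"].round(2),"dxyz_tool",(R.T@(np.array(X)-s["ee_pos"])).round(4),"clock",round(s["clock"],2), "w",round(s["width"],4),"F",s["ft_force"].round(1),"gf",s["gripper_force"])
    if yaw is not None:
        R2=Ro.from_euler("xyz",[180,0,yaw],degrees=True).as_matrix();print(" spin",-np.radians(yaw-s["ee_rot"][2]).round(4),"after-spin shift",(R2.T@(np.array(X)-s["ee_pos"])).round(4))
E
python3 - <<'E'
from h import *
f=np.load("top0.npz");im,d=f["im"],f["d"];P=eyes.camera_params("top");C=cloud(P,d)
# red top
h=cv2.cvtColor(im,cv2.COLOR_RGB2HSV);H,S,V=[h[...,i].astype(int) for i in range(3)]
m=((H<6)|(H>174))&(S>150)&(V>90);m[:, :285]=0
ys,xs=np.nonzero(m);print("grip",onz(P,(xs.mean(),ys.mean()),.0645))
m=(H>50)&(H<85)&(S>120)&(V>30);m[:205]=0;ys,xs=np.nonzero(m);print("handletop",onz(P,(xs.mean(),ys.mean()),.205))
# rim: bright, low saturation pixels near the beaker
m=(S<70)&(V>120);m[:, :222]=0;m[:,260:]=0;m[:205]=0;m[252:]=0
ys,xs=np.nonzero(m);e=np.array([onz(P,(x,y),.114)[:2] for x,y in zip(xs,ys)])
pred=np.array([.4858,.2440]);
for _ in range(3):
    k=abs(np.hypot(*(e-pred).T)-.036)<.008
    q=e[k];a=np.linalg.lstsq(np.c_[2*q,np.ones(len(q))],(q**2).sum(1),rcond=None)[0];pred=a[:2]
    print("rim",a[:2],np.sqrt(a[2]+a[:2]@a[:2]),k.sum())
# sleeve disc: dark circle
g=cv2.medianBlur(V.astype(np.uint8),3)[195:250,340:400]
m=(g<75).astype(np.uint8);nn,l,st,ce=cv2.connectedComponentsWithStats(m);i=1+st[1:,4].argmax();c,r=cv2.minEnclosingCircle(np.argwhere(l==i)[:,::-1].astype(np.float32));print("disc",onz(P,(c[0]+340,c[1]+195),.006),r,st[i])
p=C[195:250,340:400].reshape(-1,3);k=(abs(p[:,2]-.06)<.006);print("sleeve top",p[k].min(0),p[k].max(0),k.sum())
p=C[60:].reshape(-1,3);k=(p[:,2]>.195)&(p[:,2]<.215)&(p[:,1]<0)&(p[:,1]>-.25)&(p[:,0]>.4);print("top pts",p[k].mean(0),p[k].min(0),p[k].max(0))
u=np.array([np.cos(np.radians(108.03)),np.sin(np.radians(108.03))]);n=np.array([-u[1],u[0]])
c=np.array([.5107,.1682]);print("along/lat", [( (np.array(q)-c)@u,(np.array(q)-c)@n) for q in (pred,)])
toward([.537,.086,.271],108)
E
```

```text
grip [0.53633178 0.08455521 0.0645    ]
handletop [ 0.50326262 -0.13886012  0.205     ]
rim [0.48725038 0.2454327 ] 0.036580849968419225 146
rim [0.48725038 0.2454327 ] 0.036580849968419225 146
rim [0.48725038 0.2454327 ] 0.036580849968419225 146
disc [ 0.50199622 -0.13802706  0.006     ] 14.743865013122559 [ 14  17  28  27 458]
sleeve top [ 0.48570014 -0.16711007  0.05414935] [ 0.52913964 -0.12066789  0.06343772] 62
top pts [ 0.50611752 -0.14209192  0.20542552] [ 0.49822786 -0.1505373   0.19552146] [ 0.51385803 -0.13421843  0.21220888]
along/lat [(np.float64(0.080698167767209), np.float64(-0.0016065597991929508))]
tcp [0.3151 0.6525 0.2305] rot [-1.7992e+02  1.0000e-02  1.5423e+02] dxyz_tool [-0.4462 -0.4137 -0.0399] clock 0.1 w 0.0853 F [-0.2 -0.3  0.6] gf 0.0
 spin 0.8069 after-spin shift [-0.6074  0.036  -0.0405]
```

```bash
python3 -m crank '[[[0,0,-0.006],0.1153,1],[[0,0,-0.006],0.1153,1],[[0,0,-0.006],0.1153,1],[[0,0,-0.006],0.1153,1],[[0,0,-0.006],0.1153,1],[[0,0,-0.005],0.1153,1],[[0,0,-0.005],0.1151,1]]' 40
python3 -m crank '[[[-0.01,0.0018,0],0,1],[[-0.02,0.0018,0],0,1],[[-0.032,0.0018,0],0,1],[[-0.032,0.0018,0],0,1],[[-0.032,0.0018,0],0,1],[[-0.032,0.0018,0],0,1],[[-0.035,0.0018,0],0,1],[[-0.035,0.0018,0],0,1],[[-0.035,0.0018,0],0,1],[[-0.035,0.0018,0],0,1],[[-0.035,0.0018,0],0,1],[[-0.035,0.0018,0],0,1],[[-0.035,0.0018,0],0,1],[[-0.035,0.0018,0],0,1],[[-0.035,0.0018,0],0,1],[[-0.035,0.0018,0],0,1],[[-0.035,0.0018,0],0,1],[[-0.030,0.0018,0],0,1],[[-0.02,0.0018,0],0,1],[[-0.015,0.0018,0],0,1]]'
python3 - <<'E'
from h import *
toward([.5363,.0846,.10],108)
E
```

```text
clock: 0.68
ee_pos: [0.315, 0.6527, 0.2711]
ee_rot: [-180.0, 0.0, 107.7]
ft_force: [-0.6, 0.3, 0.2]
width: 0.0855
gripper_force: 0.0
clock: 2.35
ee_pos: [0.5373, 0.0822, 0.271]
ee_rot: [-180.0, 0.1, 108.1]
ft_force: [-0.0, 0.3, -0.2]
width: 0.0854
gripper_force: 0.0
tcp [0.5373 0.0822 0.271 ] rot [-1.7997e+02  5.0000e-02  1.0807e+02] dxyz_tool [ 2.80e-03 -1.00e-04  1.71e-01] clock 2.35 w 0.0854 F [-0.   0.3 -0.2] gf 0.0
 spin 0.0012 after-spin shift [ 0.0026 -0.0002  0.171 ]
```

```bash
python3 -m crank '[[[0.0025,0,0.015],0,1],[[0,0,0.03],0,1],[[0,0,0.03],0,1],[[0,0,0.03],0,1],[[0,0,0.03],0,1],[[0,0,0.03],0,1],[[0,0,0.03],0,1],[[0,0,0.02],0,1],[[0,0,0.012],0,1],[[0,0,0.008],0,1],[[0,0,0],0,1],[[0,0,0],0,0],[[0,0,0],0,0],[[0,0,0],0,0],[[0,0,0],0,0],[[0,0,0],0,0],[[0,0,0],0,0],[[0,0,0],0,0],[[0,0,0],0,0]]' 40
```

```text
clock: 3.93
ee_pos: [0.538, 0.0887, 0.0373]
ee_rot: [179.8, 0.0, 108.0]
ft_force: [2.6, 1.2, 5.4]
width: 0.0232
gripper_force: 43.4
```

```bash
python3 -m crank '[[[0.004,0,0],0,0],[[0.005,0,0],0,0],[[0.005,0,0],0,0],[[0.005,0,0],0,0],[[0.005,0,0],0,0],[[0.005,0,0],0,0],[[0.005,0,0],0,0],[[0.004,0,0],0,0],[[0.002,0,0],0,0],[[0,0,0],0,0],[[0,0,0],0,0]]'
python3 -m crank '[[[0.001,0,0],0,0],[[0.001,0,0],0,0],[[0.001,0,0],0,0],[[0.001,0,0],0,0],[[0.001,0,0],0,0],[[0,0,0],0,0]]'
```

```text
clock: 4.85
ee_pos: [0.5254, 0.1268, 0.0373]
ee_rot: [179.8, 0.0, 108.0]
ft_force: [1.9, 1.1, 8.0]
width: 0.0236
gripper_force: 43.7
clock: 5.35
ee_pos: [0.5241, 0.131, 0.0373]
ee_rot: [179.8, 0.0, 108.0]
ft_force: [2.5, -0.8, 7.9]
width: 0.0231
gripper_force: 43.6
```

Travel so far is about 45 mm, with no stop felt yet.

```bash
python3 -m crank '[[[0.001,0,0],0,0],[[0.001,0,0],0,0],[[0.001,0,0],0,0],[[0,0,0],0,0]]'
python3 -m crank '[[[0.001,0,0],0,0],[[0.001,0,0],0,0],[[0.001,0,0],0,0],[[0,0,0],0,0]]'
```

```text
clock: 5.68
ee_pos: [0.5231, 0.1339, 0.0373]
ee_rot: [179.8, 0.0, 108.0]
ft_force: [2.5, -2.6, 7.7]
width: 0.023
gripper_force: 43.7
clock: 6.02
ee_pos: [0.5228, 0.1351, 0.0373]
ee_rot: [179.8, 0.1, 107.9]
ft_force: [4.5, -6.9, 6.9]
width: 0.0228
gripper_force: 43.5
```

```bash
python3 -m crank '[[[0.001,0,0],0,0],[[0.001,0,0],0,0],[[0.001,0,0],0,0],[[0,0,0],0,0],[[0,0,0],0,0]]'
python3 -m crank '[[[0.001,0,0],0,0],[[0.001,0,0],0,0],[[0.001,0,0],0,0],[[0,0,0],0,0],[[0,0,0],0,0]]'
```

```text
clock: 6.43
ee_pos: [0.5227, 0.1352, 0.0373]
ee_rot: [179.8, 0.3, 107.8]
ft_force: [7.8, -15.8, 6.3]
width: 0.0231
gripper_force: 43.3
clock: 6.85
ee_pos: [0.5227, 0.1353, 0.0373]
ee_rot: [179.7, 0.5, 107.6]
ft_force: [9.8, -25.2, 5.0]
width: 0.0231
gripper_force: 43.2
```

```bash
python3 -m crank '[[[-0.002,0,0],0,0],[[-0.002,0,0],0,0],[[-0.002,0,0],0,0],[[0,0,0],0,0],[[0,0,0],0,1],[[0,0,0],0,1],[[0,0,0],0,1],[[0,0,0],0,1],[[0,0,0],0,1],[[0,0,0],0,1],[[0,0,-0.01],0,1],[[0,0,-0.025],0,1],[[0,0,-0.035],0,1],[[0,0,-0.035],0,1],[[0,0,-0.035],0,1],[[0,0,-0.035],0,1],[[0,0,-0.035],0,1],[[0,0,-0.025],0,1],[[0,0,-0.015],0,1],[[0,0,0],0,1]]'
python3 - <<'E'
from h import *
toward([.5045,-.140,.285],108)
im,d,P=shot("top");save("top1.png",im[150:270,200:400],4)
h=cv2.cvtColor(im,cv2.COLOR_RGB2HSV);H,S,V=[h[...,i].astype(int) for i in range(3)]
m=((H<6)|(H>174))&(S>150)&(V>70);m[:, :250]=0;m[:195]=0;m[240:]=0
ys,xs=np.nonzero(m);print(len(xs),onz(P,(xs.mean(),ys.mean()),.0645) if len(xs) else 0)
E
```

```text
clock: 8.52
ee_pos: [0.5219, 0.1368, 0.2905]
ee_rot: [179.7, -0.1, 108.0]
ft_force: [0.9, 0.1, 1.0]
width: 0.0852
gripper_force: 0.0
tcp [0.5219 0.1368 0.2905] rot [ 1.7965e+02 -5.0000e-02  1.0798e+02] dxyz_tool [-0.2579 -0.1021  0.0046] clock 8.52 w 0.0852 F [0.9 0.1 1. ] gf 0.0
 spin -0.0003 after-spin shift [-0.2578 -0.1021  0.0055]
25 [0.52174664 0.12706752 0.0645    ]
```

```bash
python3 -m crank '[[[-0.01,-0.004,0],0,1],[[-0.02,-0.008,0],0,1],[[-0.03,-0.012,0],0,1],[[-0.03,-0.012,0],0,1],[[-0.03,-0.012,0],0,1],[[-0.03,-0.012,0],0,1],[[-0.03,-0.012,0],0,1],[[-0.03,-0.012,0],0,1],[[-0.025,-0.009,0],0,1],[[-0.015,-0.006,0],0,1],[[-0.008,-0.003,0],0,1],[[0,0,0],0,1],[[0,0,0],0,1]]'
python3 - <<'E'
from h import *
toward([.5045,-.140,.159],108)
im,d,P=shot("top");save("top2.png",im[160:260,200:400],4)
f=np.load("top0.npz")["im"]
h=cv2.cvtColor(im,cv2.COLOR_RGB2HSV);H,S,V=[h[...,i].astype(int) for i in range(3)]
m=((H<6)|(H>174))&(S>150)&(V>70);m[:, :250]=0;m[:195]=0;m[240:]=0
ys,xs=np.nonzero(m);print(len(xs),onz(P,(xs.mean(),ys.mean()),.0645) if len(xs) else 0)
m=(S<70)&(V>120);m[:, :222]=0;m[:,260:]=0;m[:205]=0;m[252:]=0
ys,xs=np.nonzero(m);e=np.array([onz(P,(x,y),.114)[:2] for x,y in zip(xs,ys)])
pred=np.array([.4872,.2454])
k=abs(np.hypot(*(e-pred).T)-.036)<.008
q=e[k];a=np.linalg.lstsq(np.c_[2*q,np.ones(len(q))],(q**2).sum(1),rcond=None)[0];print("rim",a[:2],k.sum())
im,d,P=shot("scene");save("scene2.png",im[130:290,200:440],3)
E
```

```text
clock: 9.65
ee_pos: [0.503, -0.14, 0.2855]
ee_rot: [-179.9, -0.0, 108.0]
ft_force: [-0.4, 0.5, 0.2]
width: 0.0853
gripper_force: 0.0
tcp [ 0.503  -0.14    0.2855] rot [-1.7992e+02 -5.0000e-02  1.0796e+02] dxyz_tool [-0.0006  0.0016  0.1265] clock 9.65 w 0.0853 F [-0.4  0.5  0.2] gf 0.0
 spin -0.0006 after-spin shift [-0.0005  0.0015  0.1265]
38 [0.5210894  0.12961341 0.0645    ]
rim [0.48716374 0.24571297] 172
```

View pics/top2.png

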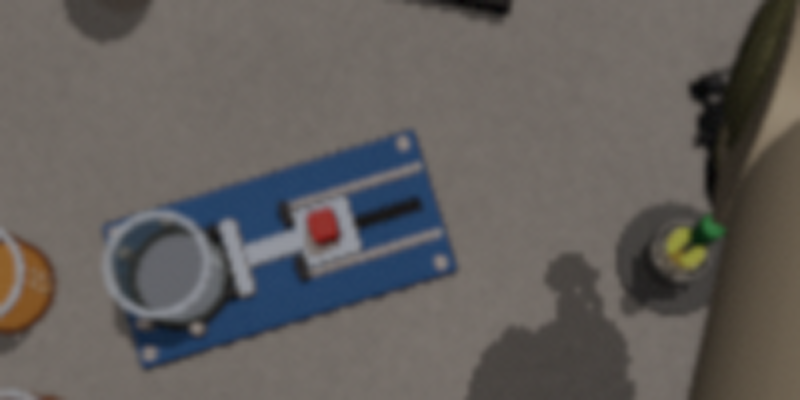

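View pics/scene2.png

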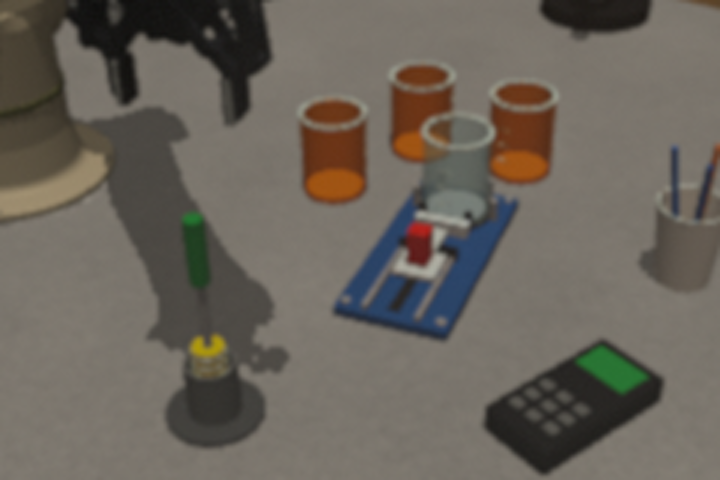

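The top crop shows the grip at (323,226) and the pads at the beaker. Grip to beaker measures 121 mm, so the clamp is home and the beaker has not moved. The scene crop shows the gripper directly above the green handle at (193,215). Next I descend and grasp.

```bash
python3 -m crank '[[[0,0.0015,0.01],0,1],[[0,0,0.02],0,1],[[0,0,0.025],0,1],[[0,0,0.025],0,1],[[0,0,0.02],0,1],[[0,0,0.015],0,1],[[0,0,0.008],0,1],[[0,0,0.003],0,1],[[0,0,0],0,1],[[0,0,0],0,0],[[0,0,0],0,0],[[0,0,0],0,0],[[0,0,0],0,0],[[0,0,0],0,0],[[0,0,0],0,0],[[0,0,0],0,0],[[0,0,0],0,0],[[0,0,0],0,0],[[0,0,0],0,0]]' 60
python3 - <<'E'
from h import *
toward([.5045,-.140,.159],108)
E
```

```text
clock: 11.33
ee_pos: [0.5054, -0.1399, 0.1608]
ee_rot: [179.9, 0.0, 108.0]
ft_force: [-0.4, -0.3, 5.5]
width: 0.0163
gripper_force: 58.3
tcp [ 0.5054 -0.1399  0.1608] rot [1.7994e+02 3.0000e-02 1.0800e+02] dxyz_tool [ 0.0002 -0.0009  0.0018] clock 11.33 w 0.0163 F [-0.4 -0.3  5.5] gf 58.33662986755371
 spin -0.0001 after-spin shift [ 0.0002 -0.0009  0.0018]
```

```bash
python3 -m crank '[[[0,0,-0.008],0,0],[[0,0,-0.015],0,0],[[0,0,-0.02],0,0],[[0,0,-0.025],0,0],[[0,0,-0.025],0,0],[[0,0,-0.025],0,0],[[0,0,-0.02],0,0],[[0,0,-0.015],0,0],[[0,0,-0.007],0,0],[[0,0,0],0,0]]'
python3 -m crank '[[[0.008,0.0022,0],0,0],[[0.016,0.0044,0],0,0],[[0.026,0.0072,0],0,0],[[0.03,0.0082,0],0,0],[[0.03,0.0082,0],0,0],[[0.03,0.0082,0],0,0],[[0.03,0.0082,0],0,0],[[0.03,0.0082,0],0,0],[[0.03,0.0082,0],0,0],[[0.03,0.0082,0],0,0],[[0.03,0.0082,0],0,0],[[0.03,0.0082,0],0,0],[[0.026,0.0072,0],0,0],[[0.016,0.0044,0],0,0],[[0.01,0.003,0],0,0],[[0,0,0],0,0],[[0,0,0],0,0]]'
python3 - <<'E'
from h import *
toward([.4872,.2455,.32],108)
im,d,P=shot("scene");save("scene3.png",im[100:240,270:420],4)
s=get_state()["ee_pos"]
for z in(.16,.23,.295): print(z,(px(P,[s[0],s[1],z])-[270,100])*4)
h=cv2.cvtColor(im,cv2.COLOR_RGB2HSV);H,S,V=[h[...,i].astype(int) for i in range(3)]
m=(H>22)&(H<34)&(S>100)&(V>60);m[:120]=0;m[220:]=0;m[:,:300]=0;m[:,400:]=0
ys,xs=np.nonzero(m);print(len(xs),xs.mean(),xs.min(),xs.max(),ys.min(),ys.max())
E
```

```text
clock: 12.17
ee_pos: [0.5052, -0.1399, 0.3218]
ee_rot: [179.9, 0.0, 108.0]
ft_force: [-0.3, -0.2, -1.0]
width: 0.0161
gripper_force: 58.6
clock: 13.58
ee_pos: [0.4867, 0.2451, 0.3194]
ee_rot: [-179.9, 0.1, 108.0]
ft_force: [-0.3, -0.5, -1.3]
width: 0.0167
gripper_force: 58.6
tcp [0.4867 0.2451 0.3194] rot [-1.7990e+02  6.0000e-02  1.0802e+02] dxyz_tool [ 0.0003  0.0006 -0.0006] clock 13.58 w 0.0167 F [-0.3 -0.5 -1.3] gf 58.561221957206726
 spin 0.0003 after-spin shift [ 0.0003  0.0006 -0.0006]
0.16 [330.88396758 241.16963748]
0.23 [333.81359663 157.84287969]
0.295 [336.71887329  75.17421468]
37 353.2432432432432 349 358 137 158
```

View pics/scene3.png

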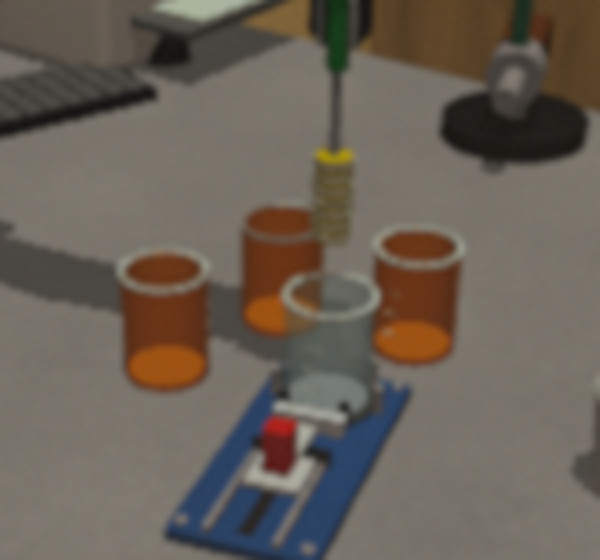

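The scene crop shows the brush hanging upright: head from (333,155) to its tip at (333,243), centred over the beaker rim at (330,297). Next I go down, slowing for the floor.

```bash
python3 -m crank '[[[0,0,0.008],0,0],[[0,0,0.015],0,0],[[0,0,0.015],0,0],[[0,0,0.015],0,0],[[0,0,0.015],0,0],[[0,0,0.015],0,0],[[0,0,0.015],0,0],[[0,0,0.015],0,0],[[0,0,0.01],0,0],[[0,0,0.006],0,0],[[0,0,0.003],0,0],[[0,0,0],0,0],[[0,0,0],0,0]]'
python3 -m crank '[[[0,0,0.003],0,0],[[0,0,0.003],0,0],[[0,0,0.002],0,0],[[0,0,0],0,0]]'
python3 -m crank '[[[0,0,0.002],0,0],[[0,0,0.002],0,0],[[0,0,0],0,0]]'
```

```text
clock: 14.72
ee_pos: [0.4875, 0.2455, 0.1887]
ee_rot: [180.0, -0.0, 108.0]
ft_force: [-0.6, -0.1, 0.1]
width: 0.0167
gripper_force: 58.6
clock: 15.05
ee_pos: [0.487, 0.2456, 0.18]
ee_rot: [-180.0, 0.0, 108.0]
ft_force: [-0.3, 0.7, -1.5]
width: 0.0167
gripper_force: 58.6
clock: 15.3
ee_pos: [0.487, 0.2456, 0.1759]
ee_rot: [-180.0, 0.0, 108.0]
ft_force: [-0.1, 0.2, -1.4]
width: 0.0163
gripper_force: 58.6
```

```bash
python3 -m crank '[[[0,0,0.0015],0,0],[[0,0,0.0015],0,0],[[0,0,0],0,0]]'
python3 -m crank '[[[0,0,0.0015],0,0],[[0,0,0.0015],0,0],[[0,0,0],0,0]]'
```

```text
clock: 15.55
ee_pos: [0.4871, 0.2455, 0.173]
ee_rot: [-180.0, 0.0, 108.0]
ft_force: [-0.2, -0.2, -0.1]
width: 0.0164
gripper_force: 58.6
clock: 15.8
ee_pos: [0.488, 0.2459, 0.1717]
ee_rot: [179.9, -0.0, 108.0]
ft_force: [-2.6, -1.0, 16.2]
width: 0.0168
gripper_force: 60.5
```

Floor contact at TCP z of about 0.172. Next come the two strokes.

```bash
python3 -m crank '[[[0,0,0],0,0],[[0,0,-0.005],0,0],[[0,0,-0.01],0,0],[[0,0,-0.01],0,0],[[0,0,-0.01],0,0],[[0,0,-0.01],0,0],[[0,0,-0.005],0,0],[[0,0,0],0,0],[[0,0,0],0,0]]'
python3 -m crank '[[[0,0,0.006],0,0],[[0,0,0.01],0,0],[[0,0,0.01],0,0],[[0,0,0.01],0,0],[[0,0,0.008],0,0],[[0,0,0.003],0,0],[[0,0,0.002],0,0],[[0,0,0.001],0,0],[[0,0,0],0,0],[[0,0,0],0,0]]'
python3 -m crank '[[[0,0,-0.005],0,0],[[0,0,-0.01],0,0],[[0,0,-0.01],0,0],[[0,0,-0.01],0,0],[[0,0,-0.01],0,0],[[0,0,-0.005],0,0],[[0,0,0],0,0],[[0,0,0],0,0]]'
python3 -m crank '[[[0,0,0.006],0,0],[[0,0,0.01],0,0],[[0,0,0.01],0,0],[[0,0,0.01],0,0],[[0,0,0.008],0,0],[[0,0,0.003],0,0],[[0,0,0.002],0,0],[[0,0,0.001],0,0],[[0,0,0],0,0],[[0,0,0],0,0]]'
```

```text
clock: 16.55
ee_pos: [0.4872, 0.2457, 0.2206]
ee_rot: [180.0, -0.0, 108.0]
ft_force: [-0.6, 0.2, -0.9]
width: 0.0166
gripper_force: 58.7
clock: 17.38
ee_pos: [0.4874, 0.2455, 0.1717]
ee_rot: [180.0, -0.0, 108.0]
ft_force: [-3.9, -2.4, 22.3]
width: 0.0168
gripper_force: 61.8
clock: 18.05
ee_pos: [0.4872, 0.2457, 0.2206]
ee_rot: [180.0, -0.0, 108.0]
ft_force: [1.0, 0.3, -0.9]
width: 0.0163
gripper_force: 59.1
clock: 18.88
ee_pos: [0.4874, 0.2456, 0.1718]
ee_rot: [180.0, -0.0, 108.0]
ft_force: [-4.9, -1.9, 22.8]
width: 0.016
gripper_force: 62.2
```

```bash
python3 -m crank '[[[0,0,-0.0015],0,0],[[0,0,0],0,0],[[0,0,0],0,0.25],[[0,0,0],0,0.3],[[0,0,0],0,0.4],[[0,0,0],0,0.5],[[0,0,0],0,0.6],[[0,0,0],0,0.7],[[0,0,0],0,0.8],[[0,0,0],0,0.8],[[0,0,0],0,0.8],[[0,0,0],0,0.8]]'
python3 - <<'E'
from h import *
im,d,P=shot("scene");save("scene4.png",im[100:240,270:420],4)
E
```

```text
clock: 19.88
ee_pos: [0.4872, 0.2456, 0.1718]
ee_rot: [180.0, 0.0, 108.0]
ft_force: [0.1, 0.0, -0.3]
width: 0.0684
gripper_force: 0.0
```

View pics/scene4.png

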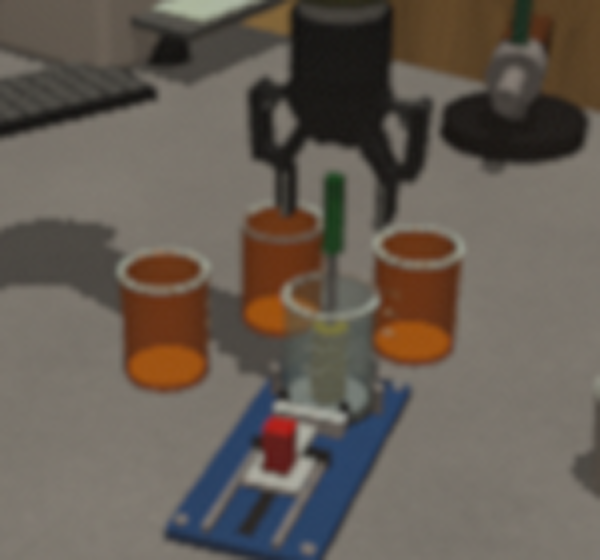

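The scene crop shows the brush standing upright and free in the beaker, handle top at (335,178) between the open fingers. The clamp is still home at (281,445). I retreat straight up and check once more.

```bash
python3 -m crank '[[[0,0,-0.005],0,0.8],[[0,0,-0.01],0,0.8],[[0,0,-0.015],0,0.8],[[0,0,-0.02],0,0.8],[[0,0,-0.025],0,0.8],[[0,0,-0.025],0,0.8],[[0,0,-0.02],0,0.8],[[0,0,-0.01],0,0.8],[[0,0,-0.005],0,0.8],[[0,0,0],0,0.8],[[0,0,0],0,0.8],[[0,0,0],0,0.8],[[0,0,0],0,0.8]]'
python3 - <<'E'
from h import *
im,d,P=shot("scene");save("scene5.png",im,1.25)
E
```

```text
clock: 21.02
ee_pos: [0.4867, 0.2454, 0.3057]
ee_rot: [-179.9, 0.0, 108.0]
ft_force: [-0.5, -0.2, 0.2]
width: 0.068
gripper_force: 0.0
```

View pics/scene5.png

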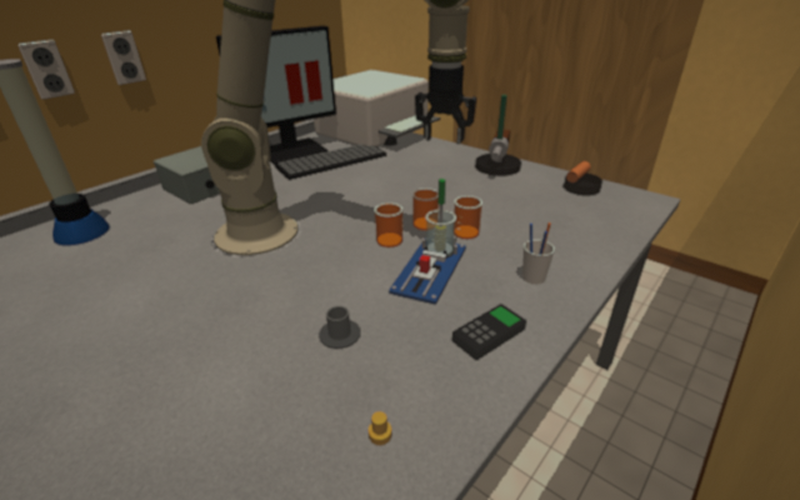

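The brush stands in the beaker at (442,210), the grip is home at (424,264), and the meter, cup and fitting have not moved. The gripper is clear, so I hand in.

```bash
python3 -c "
from plant import ticket
print(ticket.hand_in())"
```

```text
the job is handed in; nothing more can be done
None
```

The job is handed in at about 21 s of the 62 s limit: clamp slid to its end stop, beaker scrubbed with two strokes from the floor to about half height, and brush left standing in it, with nothing else seen to have moved.

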